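# Sort the last jar and pot into their carrier lanes and shut the retaining bar

## Robot

A 6-joint arm with a two-finger parallel gripper is mounted at the origin on a cart in front of the work surface, level with it; the furniture and walls round the work are solid. World frame = base frame: x ahead of the robot, y to its left, z up, the work surface at z = 0. Lengths are in m, angles in rad, forces in N, time in s.
With the tool pointing down it reaches from about 0.35 to 0.725 m from the base axis. Payload 4.3 kg.
Tool frame: the origin (TCP) lies between the finger pads; the fingertips stand 25 mm ahead of it and the grasp point (between the pads) lies 6 mm ahead of it; z points along the fingers, y is the line along which they close (so a half turn about z gives the same grasp; the last joint's range is limited). The gripper opens to 85 mm and grips with 20 to 120 N. Pads are 22 mm wide; open, the fingers measure 114 mm over their backs; the gripper's body (76 mm by 85 mm) begins 54 mm behind the grasp point. The pads swing forward as they close: fully open they stand 13 mm farther back than shut.
Start: joints at [1.078, 0.377, 0.081, 1.274, 0, 1.46], TCP at [0.215, 0.533, 0.256] pointing down, gripper open.
Joint ranges: [-2.72, 2.72], [-0.84, 1.66], [-1.02, 1.22], [-1.77, 2.12], [-1.37, 1.28], [-3.14, 3.14]. Speed limits (rad/s): [2.57, 2.57, 3.14, 3.14, 3.14, 3.14].

## Interface

Orientations are given as [roll, pitch, yaw] about the fixed x, y, z axes, in that order (R = Rz(yaw) Ry(pitch) Rx(roll)).
In Python, from plant import * gives the robot as it stands. The module is installed in compiled form; this text tells all that it offers.
- The arm moves only by the tool apply_moves, never from a script. Its argument "increments" is a list of rows, each an object with "turn": the turn, a rotation vector about the world's x, y, z scaled (see below), a list of three; "slide": the shift along the world's x, y, z scaled (see below), a list of three; "claw": the opening, from 0 (shut) to 1 (fully open). A call has 1 to 20 rows; each row is the pose to reach, as a shift and turn from the pose commanded when the call began; what a row does not reach only later rows make up. The controller multiplies each number of a shift by 0.2 m and each number of a turn by 120 degrees. A row lasts 1/12 s, in which the tool goes at most 41.7 mm and 7.16 degrees, less where a joint would pass 70% of its speed; a pose out of reach is approached as far as the arm can. A call with a number of a shift or a turn outside -1 to 1 is refused whole. A call with a gripper value outside its range is refused whole. The fingers move at their own pace and stop on an object; "grip_force" is the grip in N (left out, the last holds). Time passes only in rows, so rows that repeat a pose let the fingers close. It gives the time, the measured TCP pose, the force, the opening and the grip force at its end, in the units of the state.
- get_obs(): the state, without advancing time (a new reading comes with each control period).
- read_camera(name): name is "scene" or "top"; returns the picture (384x512x3 uint8, red, green, blue); there is no depth.
- camera_params(name): a dict with "K" (3x3 intrinsics, pixels), "cam_to_world" (4x4, takes a point from camera to world coordinates). Camera axes: x right, y down, z forward; pixel columns grow to the right and rows downward; lengths in m; the calibration is good to about 2 mm. A picture is of the moment at which its call begins. camera_params takes no time and is no camera call.
- close_job(): hands the job in; it is judged then, once.
The state is a dict: "clock": time; "qpos": joint angles; "qd": joint speeds; "joint_efforts": joint torques, N m; "tool_pos": TCP position; "tcp_rot": TCP orientation; "contact_force": force on the tool from outside, world axes, zero at the start; "torque": the same for the moment, N m; "gripper_width": finger opening in m; "gripper_force": force on a finger pad.
Only numpy, scipy, OpenCV 4.12 (cv2) and the standard library are available. Lean on these libraries where they do the work, as an engineer would, in place of code of your own. Each camera call takes 0.05 s, during which the arm holds its last target. There are 200 camera calls.

## Task

Finish loading the two-lane carrier: slide the small jar and the large pot that stand out on the bench, without lifting or tipping them, each into the lane that already holds one of its own size, all the way in behind where the retaining bar comes down. Then swing the retaining bar over and press its thumb tab until the bar lies fully down across both lane mouths. Leave the bottle, scraper, tape roll and marker where they are.

Things in the scene. Friction and masses are not known exactly. Their poses are not given: they have to be found in the camera images.
- carrier: Two-lane carrier of aluminium sheet, fixed on the bench; 193 mm wide, side walls 46 mm high, wire grip behind. Origin: centre of its underside; x runs from the open mouths to the back wall, y across. Floor 2 mm thick, x = -99 to 101 mm, with a ramp lip from x = -127 mm that pots slide up. Walls start at x = -97 mm, the 3 mm divider (y = +10 mm, 40 mm high) at x = -86 mm.
- jar_place (a point): Where the small jar's origin belongs: carrier x = -55, y = 52.5 mm, on the floor, on the centre line of the jar lane. That lane is 82 mm wide (y = 11.5 to 93.5 mm) and ends at a stop wall at x = 59 mm; axes as the carrier's. A 26 mm high wing widens the outer side of the mouth by 9 mm. The jar has 16 mm of play along the lane behind the shut bar.
- pot_place (a point): Where the large pot's origin belongs: carrier x = -47, y = -42.5 mm, on the floor, on the centre line of the pot lane. That lane is 102 mm wide (y = -93.5 to 8.5 mm) and ends at the back wall at x = 97 mm; axes as the carrier's. The outer side of the mouth is widened by a wing too. The pot has 16 mm of play along the lane behind the shut bar.
- retaining_bar (a joint): Hinge of the retaining bar (steel U of 8 mm round bar), rad: 0 = down across the mouths, grows as it opens up and back; starts at 1.75 to 2.05 (stop 2.1). Pivot axis along carrier y at x = 6, z = 60 mm; cross bar 114 mm from it, at x = -106, z = 37 mm when down. Friction holds it where left; about 1.5 N at the tab moves it. It shuts only if nothing sticks out of the lanes.
- bar_tab (a point): Middle of the push face of the thumb tab on the cross bar (26 mm long, 40 wide, 4 thick). When the bar is down it lies at carrier x = -122, y = 10, z = 39 mm. Site z axis: outward normal of this face, up when down, towards the carrier's back when open; -x points away from the pivot along the tab. Push on this face.
- loose_jar: Small white screw-lid jar standing on the bench, 73 mm across and 70 mm high, 0.16 kg; lid (upper 14 mm) 1 mm proud all round. Origin: centre of its underside. Goes into the jar lane.
- loose_pot: Large frosted pot with clear lid standing on the bench, body 88 mm across, lid from 60 mm up 91 mm across, 85 mm high, 0.24 kg. Origin: centre of its underside. Goes into the pot lane. Push it low (below 45 mm): pushed at the lid it may tip.
- stowed_jar: Small white jar of 71 mm, 70 mm high, already at the far end of the jar lane. Origin: centre of its underside.
- stowed_pot: Large frosted pot of 91 mm, 100 mm high, already at the far end of the pot lane. Origin: centre of its underside.
- bottle: White plastic bottle, 70 mm across, 175 mm high; bystander. Origin: centre of its underside.
- scraper: Mixing spatula with black handle, 199 mm long, 30 wide, 20 high, lying flat; bystander. Origin: centre of its underside; long axis y, handle to +y.
- tape_roll: Roll of tape lying flat, 68 mm across, 18 mm high; bystander. Origin: centre of its underside.
- marker: Marker pen lying flat, 130 mm long along its y, 13 mm thick; bystander. Origin: centre of its underside.

How it is judged:
By the outcome, as a careful person would: the job done as asked, in the order asked, and still so for the second after the job is handed in, with the robot touching nothing.
It also fails if it takes over 72 s, if anything falls off the work surface, if the arm or the gripper's body presses on something with over 40 N, if the wrist force passes 120 N, or if a joint passes its speed limit or range.

## Working session

There is one attempt and no reset: what is moved stays moved. The work goes in short steps, Python scripts to look and compute and a tool call to move; the robot and the scene stay as the last step left them, time stands still between calls to the robot, and variables do not carry over. Pictures are saved under pics/ and viewed, at most 10 in all, crops included, and the job is handed in when it is done.

Besides the shell and the picture viewer there is one more tool, called after ">>>" as name(argument=value, ...) on one line, values as JSON. apply_moves: Moves the arm, as the interface text tells. Its arguments: {"type":"object","properties":{"increments":{"type":"array"},"grip_force":{"type":"number"}},"required":["increments"]}

```bash
mkdir -p pics
python3 - <<'E'
from plant import *
import cv2
for n in("scene","top"):
    cv2.imwrite(f"pics/{n}0.png",cv2.resize(read_camera(n)[:,:,::-1],(800,600),interpolation=cv2.INTER_CUBIC))
    p=camera_params(n);print(n,p["K"].round(1).tolist(),p["cam_to_world"].round(3).tolist())
o=get_obs();print(o["clock"],o["tool_pos"],o["tcp_rot"])
E
```

```text
scene [[347.8, 0.0, 260.4], [0.0, 347.8, 198.0], [0.0, 0.0, 1.0]] [[0.854, -0.342, 0.392, 0.198], [-0.52, -0.534, 0.666, -0.668], [-0.019, -0.773, -0.634, 0.642], [0.0, 0.0, 0.0, 1.0]]
top [[422.0, 0.0, 255.5], [0.0, 422.0, 190.3], [0.0, 0.0, 1.0]] [[-0.03, -0.992, 0.123, 0.376], [-1.0, 0.029, -0.004, -0.045], [0.0, -0.123, -0.992, 1.229], [0.0, 0.0, 0.0, 1.0]]
0.1 [0.21451183 0.53290202 0.25544047] [-3.13973790e+00 -1.96605910e-04  2.75882383e+00]
```

View pics/scene0.png

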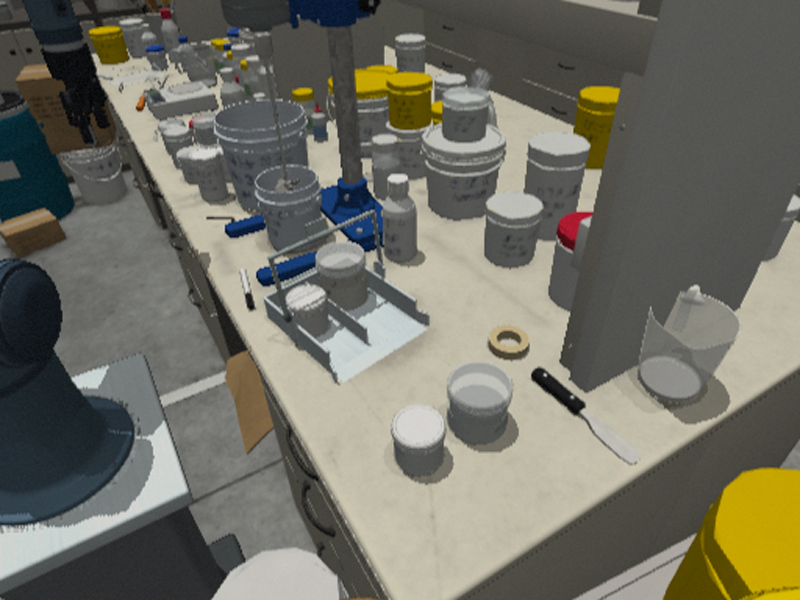

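View pics/top0.png

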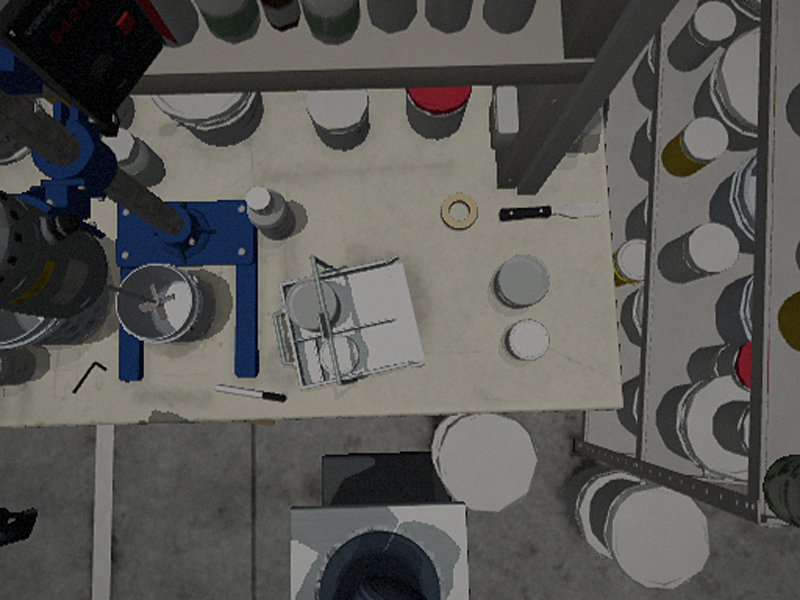

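The scene view shows the carrier with its mouths toward world -y; the jar is at (418,440) and the pot at (480,400). In the top view the jar is at (527,340), the pot at (522,281) and the carrier spans about (285–424, 258–390). Zooming in for measurement.

Run:
```python
from plant import *
import cv2
im=read_camera("top")[:,:,::-1]
c=im[150:262,165:365]
cv2.imwrite("pics/c1.png",cv2.resize(c,(800,448),interpolation=cv2.INTER_CUBIC))
```

```text
(no output)
```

View pics/c1.png

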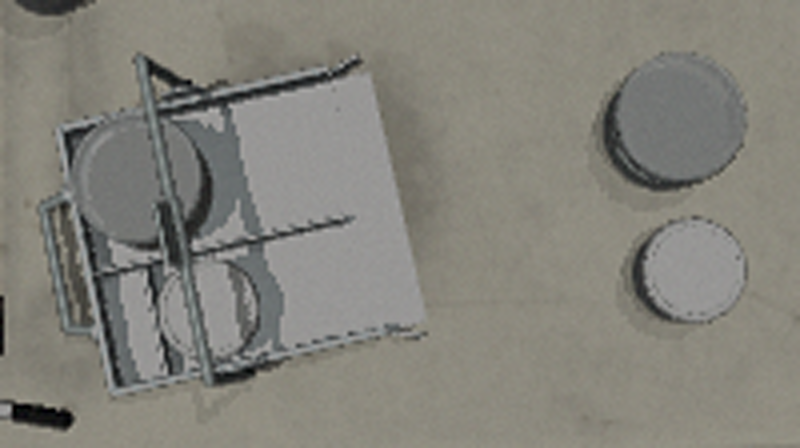

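The crop shows the lip corners at (371,72) and (425,335), the divider front at (353,217), the back corners at (62,130) and (113,393), the jar lid centre at (692,270) and the pot lid centre at (680,119).

```bash
cat > h.py <<'E'
import numpy as np
from plant import *
P=camera_params("top");K=P["K"];T=P["cam_to_world"]
def proj(X):
    c=(np.asarray(X)-T[:3,3])@T[:3,:3]; q=c@K.T; return q[:,:2]/q[:,2:]
def at(u,v,z):
    d=T[:3,:3]@np.linalg.solve(K,[u,v,1]); return T[:3,3]+d*(z-T[2,3])/d[2]
E
python3 - <<'E'
from h import *
from scipy.optimize import least_squares
f=lambda a,b:(165+a/4+0,150+b/4)
J=at(*f(692,270),.07);Q=at(*f(680,119),.085);print("jar",J,"pot",Q)
C=np.array([[-127,-96.5,0],[-127,96.5,0],[-86,10,40],[100,-96.5,46],[100,96.5,46]])/1e3
I=np.array([f(*p) for p in[(371,72),(425,335),(353,217),(62,130),(113,393)]])
def W(p):
    c,s=np.cos(p[2]),np.sin(p[2]);return C@np.array([[c,s,0],[-s,c,0],[0,0,1]])+[p[0],p[1],0]
r=least_squares(lambda p:(proj(W(p))-I).ravel(),[.4,0.05,1.6]);print(r.x,np.degrees(r.x[2]),r.fun.reshape(-1,2).round(2).tolist())
p=r.x;c,s=np.cos(p[2]),np.sin(p[2]);R=np.array([[c,-s],[s,c]])
for n,o in("jar",J),("pot",Q):print(n,"in carrier",(R.T@(o[:2]-p[:2])).round(4))
for n,q in dict(jarp=(-.055,.0525),potp=(-.047,-.0425),jarpre=(-.19,.0525),potpre=(-.19,-.0425),hinge=(.006,.01),tabdown=(-.122,.01)).items():print(n,(R@q+p[:2]).round(4))
E
```

```text
jar [ 0.43716778 -0.27314348  0.07      ] pot [ 0.53991722 -0.26751206  0.085     ]
[0.47557955 0.04801451 1.74762402] 100.13148027558441 [[0.76, 0.31], [0.97, -1.19], [-1.07, 0.88], [-0.3, -0.82], [-0.29, 0.76]]
jar in carrier [-0.3094  0.0943]
pot in carrier [-0.3219 -0.0078]
jarp [ 0.4336 -0.0154]
potp [0.5257 0.0092]
jarpre [ 0.4573 -0.1483]
potpre [ 0.5508 -0.1315]
hinge [0.4647 0.0522]
tabdown [ 0.4872 -0.0738]
```

>>> apply_moves(increments=[{"slide":[0.03,-0.17,0.05],"turn":[0,0,-0.03],"claw":0.42},{"slide":[0.06,-0.34,0.1],"turn":[0,0,-0.06],"claw":0.42},{"slide":[0.09,-0.5,0.15],"turn":[0,0,-0.09],"claw":0.42},{"slide":[0.12,-0.67,0.2],"turn":[0,0,-0.12],"claw":0.42},{"slide":[0.15,-0.84,0.22],"turn":[0,0,-0.14],"claw":0.42},{"slide":[0.18,-1,0.22],"turn":[0,0,-0.16],"claw":0.42}], grip_force=40)

```text
clock: 0.65
tool_pos: [0.2509, 0.332, 0.3012]
tcp_rot: [3.14, 0.0, 2.422]
contact_force: [0.2, -1.2, -0.5]
gripper_width: 0.0355
gripper_force: 0.0
```

>>> apply_moves(increments=[{"slide":[0.07,-0.17,0],"turn":[0,0,-0.03],"claw":0.42},{"slide":[0.14,-0.34,0],"turn":[0,0,-0.06],"claw":0.42},{"slide":[0.2,-0.5,0],"turn":[0,0,-0.09],"claw":0.42},{"slide":[0.27,-0.67,0],"turn":[0,0,-0.12],"claw":0.42},{"slide":[0.34,-0.84,0],"turn":[0,0,-0.14],"claw":0.42},{"slide":[0.4,-1,0],"turn":[0,0,-0.16],"claw":0.42}])

```text
clock: 1.15
tool_pos: [0.331, 0.1316, 0.3003]
tcp_rot: [3.141, 0.0, 2.086]
contact_force: [1.4, 1.5, -0.1]
gripper_width: 0.0357
gripper_force: 0.0
```

>>> apply_moves(increments=[{"slide":[0.08,-0.16,0],"turn":[0,0,-0.03],"claw":0.42},{"slide":[0.16,-0.32,0],"turn":[0,0,-0.06],"claw":0.42},{"slide":[0.25,-0.5,0],"turn":[0,0,-0.09],"claw":0.42},{"slide":[0.33,-0.67,0],"turn":[0,0,-0.12],"claw":0.42},{"slide":[0.42,-0.84,0],"turn":[0,0,-0.14],"claw":0.42},{"slide":[0.5,-1,0],"turn":[0,0,-0.163],"claw":0.42},{"slide":[0.5,-1,0],"turn":[0,0,-0.163],"claw":0.42}])

```text
clock: 1.73
tool_pos: [0.4333, -0.0717, 0.2997]
tcp_rot: [3.141, 0.003, 1.74]
contact_force: [1.2, -0.4, 0.2]
gripper_width: 0.036
gripper_force: 0.0
```

>>> apply_moves(increments=[{"slide":[0.08,-0.16,0],"turn":[0,0,0],"claw":0.42},{"slide":[0.16,-0.32,0],"turn":[0,0,0],"claw":0.42},{"slide":[0.25,-0.5,0],"turn":[0,0,0],"claw":0.42},{"slide":[0.33,-0.67,0],"turn":[0,0,0],"claw":0.42},{"slide":[0.42,-0.84,0],"turn":[0,0,0],"claw":0.42},{"slide":[0.5,-1,0],"turn":[0,0,0],"claw":0.42}])

```text
clock: 2.23
tool_pos: [0.5313, -0.268, 0.2999]
tcp_rot: [-3.141, -0.0, 1.747]
contact_force: [0.7, 0.5, 0.8]
gripper_width: 0.0359
gripper_force: 0.0
```

>>> apply_moves(increments=[{"slide":[0.03,-0.1,0],"turn":[0.04,0.007,0],"claw":0.42},{"slide":[0.06,-0.2,-0.1],"turn":[0.08,0.014,0],"claw":0.42},{"slide":[0.09,-0.3,-0.2],"turn":[0.12,0.021,0],"claw":0.42},{"slide":[0.107,-0.382,-0.35],"turn":[0.164,0.029,0],"claw":0.42},{"slide":[0.107,-0.382,-0.5],"turn":[0.164,0.029,0],"claw":0.42},{"slide":[0.107,-0.382,-0.5],"turn":[0.164,0.029,0],"claw":0.42}])

```text
clock: 2.73
tool_pos: [0.5485, -0.3421, 0.1856]
tcp_rot: [-3.126, -0.367, 1.739]
contact_force: [-0.4, 1.2, -1.3]
gripper_width: 0.0359
gripper_force: 0.0
```

Run:
```python
from plant import *
import cv2
o=get_obs();print(o["clock"],o["tool_pos"],o["tcp_rot"])
a=read_camera("scene")[170:320,200:420,::-1];b=read_camera("top")[150:300,200:420,::-1]
cv2.imwrite("pics/d1.png",cv2.resize(cv2.vconcat([a,b]),(440*1,600)))
```

```text
2.7333 [ 0.54850277 -0.3421388   0.18564643] [-3.12608813 -0.36719717  1.73921938]
```

View pics/d1.png

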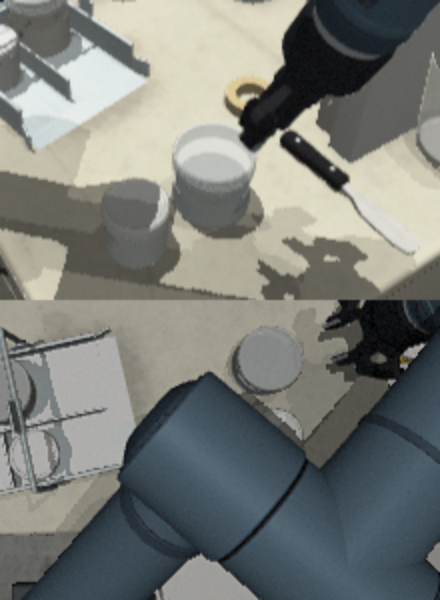

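The gripper is tilted correctly behind the pot, with its tips just behind and above it at (255,140) in the upper half. Nothing has been disturbed. Descending now.

>>> apply_moves(increments=[{"slide":[0,0,-0.1],"turn":[0,0,0],"claw":0.42},{"slide":[0,0,-0.25],"turn":[0,0,0],"claw":0.42},{"slide":[0,0,-0.4],"turn":[0,0,0],"claw":0.42},{"slide":[0,0,-0.55],"turn":[0,0,0],"claw":0.42},{"slide":[0,0,-0.68],"turn":[0,0,0],"claw":0.42},{"slide":[0,0,-0.76],"turn":[0,0,0],"claw":0.42},{"slide":[0,0,-0.8],"turn":[0,0,0],"claw":0.42},{"slide":[0,0,-0.8],"turn":[0,0,0],"claw":0.42},{"slide":[0,0,-0.8],"turn":[0,0,0],"claw":0.42}])

```text
clock: 3.58
tool_pos: [0.5539, -0.3435, 0.0446]
tcp_rot: [3.137, -0.344, 1.75]
contact_force: [-0.7, -1.2, -0.2]
gripper_width: 0.0358
gripper_force: 0.0
```

>>> apply_moves(increments=[{"slide":[-0.007,0.03,-0.01],"turn":[0,0,0],"claw":0.42},{"slide":[-0.014,0.07,-0.02],"turn":[0,0,0],"claw":0.42},{"slide":[-0.021,0.118,-0.02],"turn":[0,0,0],"claw":0.42},{"slide":[-0.019,0.165,-0.02],"turn":[0,0,0],"claw":0.42},{"slide":[-0.017,0.212,-0.02],"turn":[0,0,0],"claw":0.42},{"slide":[-0.015,0.26,-0.02],"turn":[0,0,0],"claw":0.42},{"slide":[-0.013,0.31,-0.02],"turn":[0,0,0],"claw":0.42},{"slide":[-0.011,0.36,-0.02],"turn":[0,0,0],"claw":0.42},{"slide":[-0.009,0.41,-0.02],"turn":[0,0,0],"claw":0.42},{"slide":[-0.007,0.46,-0.02],"turn":[0,0,0],"claw":0.42},{"slide":[-0.005,0.51,-0.02],"turn":[0,0,0],"claw":0.42},{"slide":[-0.003,0.56,-0.02],"turn":[0,0,0],"claw":0.42},{"slide":[-0.001,0.61,-0.02],"turn":[0,0,0],"claw":0.42},{"slide":[0.001,0.66,-0.02],"turn":[0,0,0],"claw":0.42},{"slide":[0.003,0.71,-0.02],"turn":[0,0,0],"claw":0.42},{"slide":[0.005,0.76,-0.02],"turn":[0,0,0],"claw":0.42},{"slide":[0.008,0.81,-0.02],"turn":[0,0,0],"claw":0.42},{"slide":[0.01,0.86,-0.02],"turn":[0,0,0],"claw":0.42},{"slide":[0.012,0.9,-0.02],"turn":[0,0,0],"claw":0.42},{"slide":[0.012,0.9,-0.02],"turn":[0,0,0],"claw":0.42}])

```text
clock: 5.25
tool_pos: [0.5542, -0.1604, 0.0362]
tcp_rot: [3.141, -0.351, 1.749]
contact_force: [-0.3, 0.3, 0.4]
gripper_width: 0.0356
gripper_force: 0.0
```

```bash
cat >> h.py <<'E'
p0=np.array([.4756,.0480]);a=np.radians(100.13)
Rc=np.array([[np.cos(a),-np.sin(a)],[np.sin(a),np.cos(a)]])
def car(w): return Rc.T@(np.asarray(w)[:2]-p0)
E
python3 - <<'E'
from h import *
import cv2
o=get_obs();print(o["clock"],o["tool_pos"],car(o["tool_pos"]),o["contact_force"])
a=read_camera("scene")[150:300,160:380,::-1];b=read_camera("top")[150:300,165:385,::-1]
cv2.imwrite("pics/d2.png",cv2.resize(cv2.vconcat([a,b]),(440*1,600)))
E
```

```text
5.25 [ 0.55416147 -0.16038597  0.0361852 ] [-0.21895505 -0.04068541] [-0.3192302   0.31728913  0.39618501]
```

View pics/d2.png

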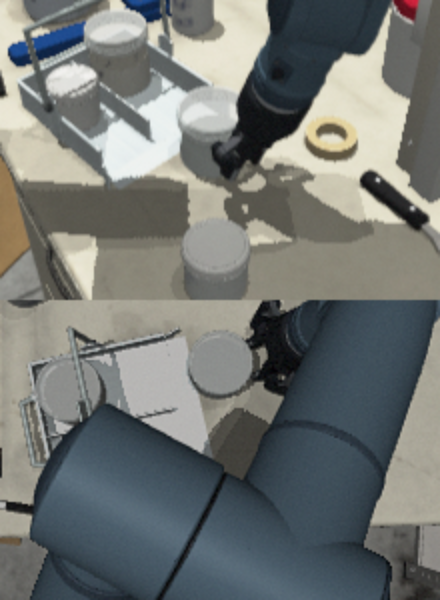

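The pot is upright at the mouth, with its lid centre at about (221,362) in the lower half, and it is nested against the fingers. Checking its carrier coordinates.

Run:
```python
from h import *
print(car(at(165+221/2,150+(363-300)/2,.085)))
```

```text
[-0.16128594 -0.03650835]
```

>>> apply_moves(increments=[{"slide":[-0.001,0.03,0],"turn":[0,0,0],"claw":0.42},{"slide":[-0.002,0.07,0],"turn":[0,0,0],"claw":0.42},{"slide":[-0.003,0.12,0],"turn":[0,0,0],"claw":0.42},{"slide":[-0.004,0.172,0],"turn":[0,0,0],"claw":0.42},{"slide":[-0.012,0.22,0],"turn":[0,0,0],"claw":0.42},{"slide":[-0.021,0.27,0],"turn":[0,0,0],"claw":0.42},{"slide":[-0.03,0.32,0],"turn":[0,0,0],"claw":0.42},{"slide":[-0.039,0.37,0],"turn":[0,0,0],"claw":0.42},{"slide":[-0.048,0.42,0],"turn":[0,0,0],"claw":0.42},{"slide":[-0.057,0.47,0],"turn":[0,0,0],"claw":0.42},{"slide":[-0.066,0.516,0],"turn":[0,0,0],"claw":0.42},{"slide":[-0.066,0.516,0],"turn":[0,0,0],"claw":0.42}])

```text
clock: 6.35
tool_pos: [0.5402, -0.0572, 0.0363]
tcp_rot: [-3.141, -0.351, 1.749]
contact_force: [-0.4, 0.3, 0.5]
gripper_width: 0.0362
gripper_force: 0.0
```

Run:
```python
from h import *
import cv2
o=get_obs();print(o["clock"],o["tool_pos"],car(o["tool_pos"]),o["contact_force"])
a=read_camera("scene")[130:280,160:380,::-1];b=read_camera("top")[130:280,165:385,::-1]
cv2.imwrite("pics/d3.png",cv2.resize(cv2.vconcat([a,b]),(440*1,600)))
```

```text
6.35 [ 0.54021215 -0.0572396   0.03634125] [-0.11496316 -0.04509515] [-0.40251649  0.31757598  0.53957868]
```

View pics/d3.png

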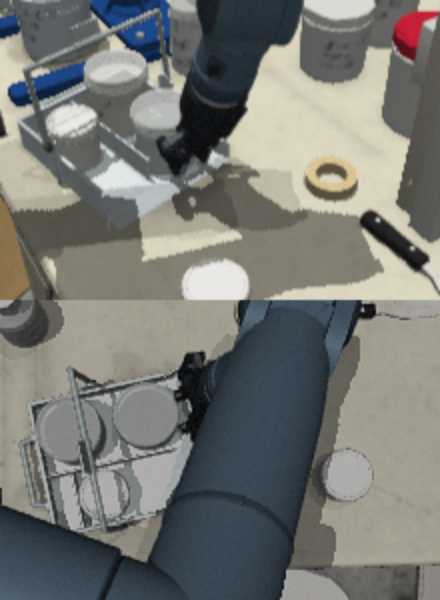

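The pot has entered the lane, with its lid centre at (147,415) between the wall and the divider. I'll push it the last ~11 mm, back off, raise and go behind the jar.

>>> apply_moves(increments=[{"slide":[-0.003,0.015,0],"turn":[0,0,0],"claw":0.42},{"slide":[-0.006,0.03,0],"turn":[0,0,0],"claw":0.42},{"slide":[-0.008,0.045,0],"turn":[0,0,0],"claw":0.42},{"slide":[-0.01,0.056,0],"turn":[0,0,0],"claw":0.42},{"slide":[-0.01,0.056,0],"turn":[0,0,0],"claw":0.42},{"slide":[-0.01,0.056,0],"turn":[0,0,0],"claw":0.42}])

```text
clock: 6.95
tool_pos: [0.5393, -0.0484, 0.0363]
tcp_rot: [3.141, -0.349, 1.747]
contact_force: [0.1, -0.9, -0.8]
gripper_width: 0.0358
gripper_force: 0.2
```

>>> apply_moves(increments=[{"slide":[0.01,-0.06,0],"turn":[0,0,0],"claw":0.42},{"slide":[0.02,-0.13,0],"turn":[0,0,0],"claw":0.42},{"slide":[0.035,-0.2,0],"turn":[0,0,0],"claw":0.42},{"slide":[0.04,-0.25,0.1],"turn":[0,0,0],"claw":0.42},{"slide":[0.04,-0.25,0.3],"turn":[0,0,0],"claw":0.42},{"slide":[0.04,-0.25,0.5],"turn":[0,0,0],"claw":0.42},{"slide":[0.04,-0.25,0.7],"turn":[0,0,0],"claw":0.42},{"slide":[0.03,-0.4,0.85],"turn":[0,0,0],"claw":0.42},{"slide":[-0.03,-0.55,0.85],"turn":[0,0,0],"claw":0.42},{"slide":[-0.1,-0.7,0.85],"turn":[0,0,0],"claw":0.42},{"slide":[-0.17,-0.85,0.85],"turn":[0,0,0],"claw":0.42},{"slide":[-0.25,-1,0.85],"turn":[0,0,0],"claw":0.42}])

```text
clock: 7.95
tool_pos: [0.4889, -0.2517, 0.2067]
tcp_rot: [3.14, -0.348, 1.747]
contact_force: [0.3, -0.0, 0.4]
gripper_width: 0.036
gripper_force: 0.0
```

Run:
```python
from h import *
import cv2
o=get_obs();print(o["clock"],o["tool_pos"],car(o["tool_pos"]),o["contact_force"])
cv2.imwrite("pics/d4.png",cv2.resize(read_camera("top")[150:262,165:365,::-1],(800,448),interpolation=cv2.INTER_CUBIC))
```

```text
7.95 [ 0.48887149 -0.25168127  0.2067124 ] [-0.29734382  0.03964399] [ 0.30352041 -0.03650011  0.36111931]
```

View pics/d4.png

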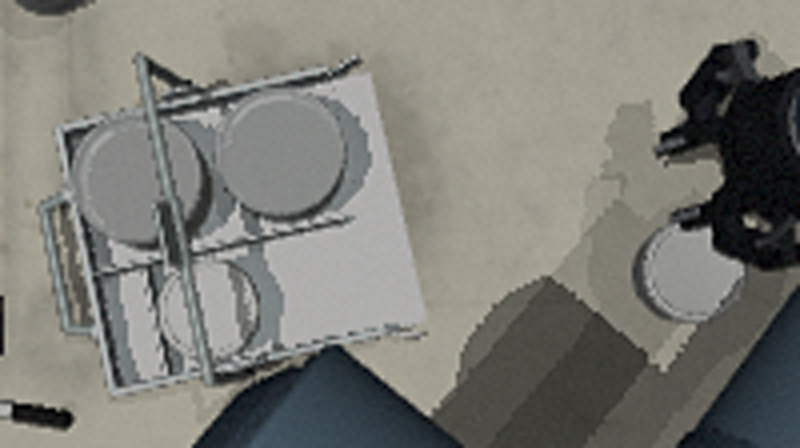

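The pot sits in its lane, with its lid centre at (280,152) close behind the stowed pot. The jar is untouched at (692,270), and I'm going behind it next.

>>> apply_moves(increments=[{"slide":[-0.06,-0.15,0],"turn":[0,0,0],"claw":0.42},{"slide":[-0.13,-0.3,0],"turn":[0,0,0],"claw":0.42},{"slide":[-0.19,-0.42,0],"turn":[0,0,0],"claw":0.42},{"slide":[-0.19,-0.48,-0.05],"turn":[0,0,0],"claw":0.42},{"slide":[-0.19,-0.48,-0.2],"turn":[0,0,0],"claw":0.42},{"slide":[-0.19,-0.48,-0.35],"turn":[0,0,0],"claw":0.42},{"slide":[-0.19,-0.48,-0.5],"turn":[0,0,0],"claw":0.42},{"slide":[-0.19,-0.48,-0.65],"turn":[0,0,0],"claw":0.42},{"slide":[-0.19,-0.48,-0.78],"turn":[0,0,0],"claw":0.42},{"slide":[-0.19,-0.48,-0.83],"turn":[0,0,0],"claw":0.42},{"slide":[-0.19,-0.48,-0.83],"turn":[0,0,0],"claw":0.42},{"slide":[-0.19,-0.48,-0.83],"turn":[0,0,0],"claw":0.42}])

```text
clock: 9.0
tool_pos: [0.4514, -0.3447, 0.0405]
tcp_rot: [3.141, -0.35, 1.747]
contact_force: [0.0, -0.5, 0.9]
gripper_width: 0.0357
gripper_force: 0.0
```

Run:
```python
from h import *
o=get_obs();t=car(o["tool_pos"]);print(o["tool_pos"],t,car(at(165+280/4,150+152/4,.085)))
for q in((-.355,.0943),(-.215,.053),(-.115,.0525)):print(((Rc@(np.array(q)-t))/.2).round(3))
```

```text
[ 0.45141875 -0.3446835   0.04051126] [-0.38230899  0.09287032] [-0.04913444 -0.04165394]
[-0.031  0.133]
[0.049 0.859]
[-0.036  1.351]
```

>>> apply_moves(increments=[{"slide":[-0.008,0.03,-0.01],"turn":[0,0,0],"claw":0.42},{"slide":[-0.019,0.08,-0.02],"turn":[0,0,0],"claw":0.42},{"slide":[-0.031,0.133,-0.02],"turn":[0,0,0],"claw":0.42},{"slide":[-0.026,0.18,-0.02],"turn":[0,0,0],"claw":0.42},{"slide":[-0.021,0.23,-0.02],"turn":[0,0,0],"claw":0.42},{"slide":[-0.015,0.28,-0.02],"turn":[0,0,0],"claw":0.42},{"slide":[-0.01,0.33,-0.02],"turn":[0,0,0],"claw":0.42},{"slide":[-0.004,0.38,-0.02],"turn":[0,0,0],"claw":0.42},{"slide":[0.001,0.43,-0.02],"turn":[0,0,0],"claw":0.42},{"slide":[0.006,0.48,-0.02],"turn":[0,0,0],"claw":0.42},{"slide":[0.012,0.53,-0.02],"turn":[0,0,0],"claw":0.42},{"slide":[0.017,0.58,-0.02],"turn":[0,0,0],"claw":0.42},{"slide":[0.023,0.63,-0.02],"turn":[0,0,0],"claw":0.42},{"slide":[0.028,0.68,-0.02],"turn":[0,0,0],"claw":0.42},{"slide":[0.034,0.73,-0.02],"turn":[0,0,0],"claw":0.42},{"slide":[0.039,0.78,-0.02],"turn":[0,0,0],"claw":0.42},{"slide":[0.045,0.82,-0.02],"turn":[0,0,0],"claw":0.42},{"slide":[0.049,0.855,-0.02],"turn":[0,0,0],"claw":0.42},{"slide":[0.049,0.855,-0.02],"turn":[0,0,0],"claw":0.42}])

```text
clock: 10.58
tool_pos: [0.4609, -0.1717, 0.0363]
tcp_rot: [3.141, -0.35, 1.749]
contact_force: [0.4, -0.3, 0.6]
gripper_width: 0.036
gripper_force: 0.0
```

Run:
```python
from h import *
import cv2
o=get_obs();print(o["clock"],o["tool_pos"],car(o["tool_pos"]),o["contact_force"])
a=read_camera("scene")[150:290,160:360,::-1];b=read_camera("top")[150:290,165:365,::-1]
cv2.imwrite("pics/d5.png",cv2.resize(cv2.hconcat([b,a]),(800,280),interpolation=cv2.INTER_CUBIC))
```

```text
10.5833 [ 0.4609265  -0.17171194  0.03628043] [-0.21370609  0.05308818] [ 0.43262743 -0.33295156  0.55349823]
```

View pics/d5.png

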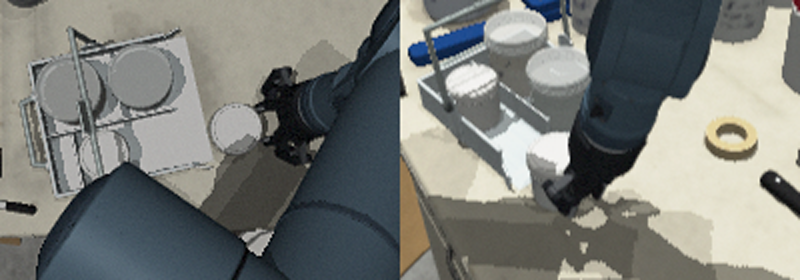

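The jar is upright just before the lip, with its lid centre at (237,127) in the left half, and nested in the fingers.

Run:
```python
from h import *
print(car(at(165+237/2,150+128/2,.07)))
t=car(get_obs()["tool_pos"])
for q in((-.18,.055),(-.115,.055)):print(((Rc@(np.array(q)-t))/.2).round(3))
```

```text
[-0.16494615  0.05424263]
[-0.04   0.171]
[-0.097  0.491]
```

>>> apply_moves(increments=[{"slide":[-0.005,0.03,0],"turn":[0,0,0],"claw":0.42},{"slide":[-0.012,0.07,0],"turn":[0,0,0],"claw":0.42},{"slide":[-0.02,0.12,0],"turn":[0,0,0],"claw":0.42},{"slide":[-0.028,0.17,0],"turn":[0,0,0],"claw":0.42},{"slide":[-0.036,0.215,0],"turn":[0,0,0],"claw":0.42},{"slide":[-0.044,0.26,0],"turn":[0,0,0],"claw":0.42},{"slide":[-0.052,0.305,0],"turn":[0,0,0],"claw":0.42},{"slide":[-0.06,0.35,0],"turn":[0,0,0],"claw":0.42},{"slide":[-0.068,0.395,0],"turn":[0,0,0],"claw":0.42},{"slide":[-0.076,0.44,0],"turn":[0,0,0],"claw":0.42},{"slide":[-0.084,0.485,0],"turn":[0,0,0],"claw":0.42},{"slide":[-0.084,0.485,0],"turn":[0,0,0],"claw":0.42}])

```text
clock: 11.68
tool_pos: [0.4432, -0.0744, 0.0363]
tcp_rot: [-3.141, -0.351, 1.748]
contact_force: [0.0, -0.1, -0.5]
gripper_width: 0.0359
gripper_force: 0.0
```

>>> apply_moves(increments=[{"slide":[-0.003,0.018,0],"turn":[0,0,0],"claw":0.42},{"slide":[-0.006,0.036,0],"turn":[0,0,0],"claw":0.42},{"slide":[-0.009,0.05,0],"turn":[0,0,0],"claw":0.42},{"slide":[-0.01,0.058,0],"turn":[0,0,0],"claw":0.42},{"slide":[-0.01,0.058,0],"turn":[0,0,0],"claw":0.42},{"slide":[-0.01,0.058,0],"turn":[0,0,0],"claw":0.42}])

```text
clock: 12.18
tool_pos: [0.4423, -0.0649, 0.0363]
tcp_rot: [3.141, -0.349, 1.747]
contact_force: [0.1, -0.3, 0.3]
gripper_width: 0.036
gripper_force: 0.0
```

>>> apply_moves(increments=[{"slide":[0.01,-0.06,0],"turn":[0,0,0],"claw":0.42},{"slide":[0.02,-0.13,0],"turn":[0,0,0],"claw":0.42},{"slide":[0.035,-0.2,0],"turn":[0,0,0],"claw":0.42},{"slide":[0.053,-0.3,0.1],"turn":[0,0,0],"claw":0.42},{"slide":[0.053,-0.35,0.3],"turn":[0,0,0],"claw":0.42},{"slide":[0.053,-0.4,0.5],"turn":[0,0,0],"claw":0.42},{"slide":[0.053,-0.5,0.7],"turn":[0,0,0],"claw":0.2},{"slide":[0.053,-0.7,0.85],"turn":[0,0,0],"claw":0},{"slide":[0.1,-0.9,0.95],"turn":[0,0,0],"claw":0},{"slide":[0.15,-0.9,1],"turn":[0,0,0],"claw":0},{"slide":[0.15,-0.9,1],"turn":[0,0,0],"claw":0}])

```text
clock: 13.1
tool_pos: [0.4749, -0.251, 0.2393]
tcp_rot: [3.135, -0.342, 1.745]
contact_force: [-0.4, -0.4, -0.6]
gripper_width: 0.0
gripper_force: 0.0
```

Run:
```python
from h import *
import cv2
o=get_obs();print(o["clock"],o["tool_pos"],car(o["tool_pos"]),o["gripper_width"])
a=read_camera("scene")[130:260,160:300,::-1];b=read_camera("top")[150:280,165:305,::-1]
cv2.imwrite("pics/d6.png",cv2.resize(cv2.hconcat([b,a]),(800,371),interpolation=cv2.INTER_CUBIC))
```

```text
13.1 [ 0.47488179 -0.25100377  0.23928647] [-0.29421635  0.05329645] 2.7510490602924736e-05
```

View pics/d6.png

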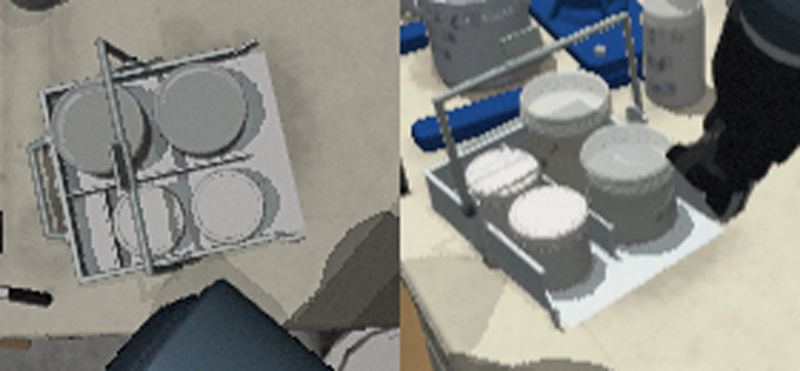

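Both containers are in their lanes, with the jar lid centre at (229,206) and the pot lid at (202,110). The bar is still up, its cross bar running (100,42)–(150,272). Estimating the bar angle and planning the tab push next.

```bash
cat >> h.py <<'E'
def world(x,y,z): return np.append(Rc@[x,y]+p0,z)
def tabc(phi,r=.1297,o=.163): # point on tab push face
    return .006-r*np.cos(phi-o), .060+r*np.sin(phi-o)
def tcp(cx,cz,th,y=.010): # TCP so that the -x tip corner is at (cx,cz), tips tilted th forward
    s,c=np.sin(th),np.cos(th)
    return world(cx-.025*s+.011*c, y, cz+.025*c+.011*s)
E
python3 - <<'E'
from h import *
print("jar",car(at(165+229/2.857,150+206/2.857,.07)),"pot",car(at(165+202/2.857,150+110/2.857,.085)))
ends=np.array([(100,42),(150,272)])/2.857+[165,150]
for phi in np.arange(1.7,2.11,.05):
    x,z=tabc(phi,.1143,.2025)
    print(round(phi,2),(x*1e3,z*1e3),(proj([world(x,-.1,z),world(x,.1,z)])-ends).round(1).tolist())
t=get_obs()["tool_pos"];print(t)
for phi,th in[(2.0,0),(1.7,0),(1.4,0),(1.1,0),(.8,0),(.6,.1),(.4,.2),(.2,.35),(0.05,.35),(0,.35)]:
    print(phi,th,tcp(*tabc(phi),th).round(4))
E
```

```text
jar [-0.0572881   0.05441587] pot [-0.05074115 -0.03990409]
1.7 (np.float64(-2.370270779698959), np.float64(173.99310754196728)) [[10.7, 0.2], [8.7, -2.6]]
1.75 (np.float64(3.337470696729888), np.float64(174.2689850209112)) [[8.5, 0.7], [6.4, -2.1]]
1.8 (np.float64(9.051867109798506), np.float64(174.25924954743982)) [[6.3, 1.1], [4.1, -1.6]]
1.85 (np.float64(14.75863544447424), np.float64(173.96392545516673)) [[4.1, 1.6], [1.9, -1.1]]
1.9 (np.float64(20.443511751948005), np.float64(173.38375090052074)) [[1.9, 2.1], [-0.3, -0.7]]
1.95 (np.float64(26.092286802077354), np.float64(172.52017601773946)) [[-0.3, 2.6], [-2.5, -0.2]]
2.0 (np.float64(31.690841599062207), np.float64(171.37535929428864)) [[-2.4, 3.1], [-4.7, 0.3]]
2.05 (np.float64(37.22518267158111), np.float64(169.95216217576802)) [[-4.4, 3.7], [-6.8, 0.7]]
2.1 (np.float64(42.68147704918184), np.float64(168.25414191378707)) [[-6.4, 4.2], [-8.9, 1.2]]
[ 0.47263546 -0.24690645  0.23620719]
2.0 0 [0.4568 0.0966 0.2101]
1.7 0 [0.4635 0.0587 0.2146]
1.4 0 [0.4702 0.0211 0.2075]
1.1 0 [ 0.4763 -0.0126  0.1895]
0.8 0 [ 0.4811 -0.0397  0.1621]
0.6 0.1 [ 0.4839 -0.0552  0.1409]
0.4 0.2 [ 0.4859 -0.0662  0.1171]
0.2 0.35 [ 0.4872 -0.0737  0.0921]
0.05 0.35 [ 0.4871 -0.073   0.0726]
0 0.35 [ 0.4869 -0.0721  0.0662]
```

>>> apply_moves(increments=[{"slide":[0,0,0.15],"turn":[-0.04,-0.007,0],"claw":0},{"slide":[0,0.05,0.3],"turn":[-0.08,-0.014,0],"claw":0},{"slide":[0,0.2,0.35],"turn":[-0.12,-0.021,0],"claw":0},{"slide":[-0.02,0.35,0.35],"turn":[-0.164,-0.029,0],"claw":0},{"slide":[-0.03,0.5,0.35],"turn":[-0.164,-0.029,0],"claw":0},{"slide":[-0.04,0.65,0.35],"turn":[-0.164,-0.029,0],"claw":0},{"slide":[-0.05,0.8,0.35],"turn":[-0.164,-0.029,0],"claw":0},{"slide":[-0.05,0.85,0.35],"turn":[-0.164,-0.029,0],"claw":0}])

```text
clock: 13.87
tool_pos: [0.4597, -0.0709, 0.305]
tcp_rot: [-3.139, -0.003, 1.752]
contact_force: [-0.5, 0.1, -0.7]
gripper_width: -0.0
gripper_force: 0.0
```

>>> apply_moves(increments=[{"slide":[-0.01,0.15,0],"turn":[0,0,0],"claw":0},{"slide":[-0.02,0.3,0],"turn":[0,0,0],"claw":0},{"slide":[-0.03,0.45,0],"turn":[0,0,0],"claw":0},{"slide":[-0.03,0.6,0],"turn":[0,0,0],"claw":0},{"slide":[-0.04,0.75,0],"turn":[0,0,0],"claw":0},{"slide":[-0.05,0.9,0],"turn":[0,0,0],"claw":0},{"slide":[-0.05,0.985,0],"turn":[0,0,0],"claw":0},{"slide":[-0.05,0.985,0],"turn":[0,0,0],"claw":0},{"slide":[-0.05,0.985,0],"turn":[0,0,0],"claw":0}])

```text
clock: 14.62
tool_pos: [0.4514, 0.1222, 0.3051]
tcp_rot: [-3.139, 0.001, 1.749]
contact_force: [0.0, 0.2, 0.6]
gripper_width: -0.0005
gripper_force: 0.0
```

>>> apply_moves(increments=[{"slide":[0,0,-0.1],"turn":[0,0,0],"claw":0},{"slide":[0,0,-0.22],"turn":[0,0,0],"claw":0},{"slide":[0,0,-0.34],"turn":[0,0,0],"claw":0},{"slide":[0,0,-0.43],"turn":[0,0,0],"claw":0},{"slide":[0,0,-0.465],"turn":[0,0,0],"claw":0},{"slide":[0,0,-0.465],"turn":[0,0,0],"claw":0}])

```text
clock: 15.12
tool_pos: [0.4506, 0.1206, 0.2112]
tcp_rot: [-3.137, 0.0, 1.746]
contact_force: [-0.3, -0.4, 0.6]
gripper_width: -0.0
gripper_force: 0.0
```

>>> apply_moves(increments=[{"slide":[0.009,-0.04,0],"turn":[0,0,0],"claw":0},{"slide":[0.018,-0.085,-0.005],"turn":[0,0,0],"claw":0},{"slide":[0.027,-0.128,-0.01],"turn":[0,0,0],"claw":0},{"slide":[0.038,-0.19,-0.002],"turn":[0,0,0],"claw":0},{"slide":[0.05,-0.255,0.007],"turn":[0,0,0],"claw":0},{"slide":[0.061,-0.318,0.013],"turn":[0,0,0],"claw":0},{"slide":[0.072,-0.38,0.004],"turn":[0,0,0],"claw":0},{"slide":[0.083,-0.445,-0.008],"turn":[0,0,0],"claw":0},{"slide":[0.094,-0.506,-0.023],"turn":[0,0,0],"claw":0},{"slide":[0.105,-0.56,-0.05],"turn":[0,0,0],"claw":0},{"slide":[0.115,-0.62,-0.08],"turn":[0,0,0],"claw":0},{"slide":[0.125,-0.674,-0.113],"turn":[0,0,0],"claw":0},{"slide":[0.133,-0.72,-0.155],"turn":[0,0,0],"claw":0},{"slide":[0.141,-0.765,-0.2],"turn":[0,0,0],"claw":0},{"slide":[0.149,-0.81,-0.25],"turn":[0,0,0],"claw":0},{"slide":[0.149,-0.81,-0.25],"turn":[0,0,0],"claw":0}])

```text
clock: 16.45
tool_pos: [0.481, -0.0413, 0.1608]
tcp_rot: [-3.138, -0.001, 1.746]
contact_force: [-0.6, 0.4, 0.1]
gripper_width: -0.0002
gripper_force: 0.0
```

Run:
```python
from h import *
import cv2
o=get_obs();t=o["tool_pos"];print(o["clock"],t,car(t),o["contact_force"])
for phi,th in[(.6,.1),(.4,.2),(.2,.35),(0.05,.35),(0,.35)]:
    print(phi,th,((tcp(*tabc(phi),th)-t)/.2).round(3))
a=read_camera("scene")[120:260,150:310,::-1]
cv2.imwrite("pics/d7.png",cv2.resize(a,(640,560),interpolation=cv2.INTER_CUBIC))
```

```text
16.45 [ 0.48101138 -0.04129326  0.16080286] [-0.08885305  0.01037807] [-0.55963825  0.35118588  0.05676907]
0.6 0.1 [ 0.014 -0.07  -0.1  ]
0.4 0.2 [ 0.024 -0.125 -0.218]
0.2 0.35 [ 0.031 -0.162 -0.344]
0.05 0.35 [ 0.03  -0.158 -0.441]
0 0.35 [ 0.029 -0.154 -0.473]
```

View pics/d7.png

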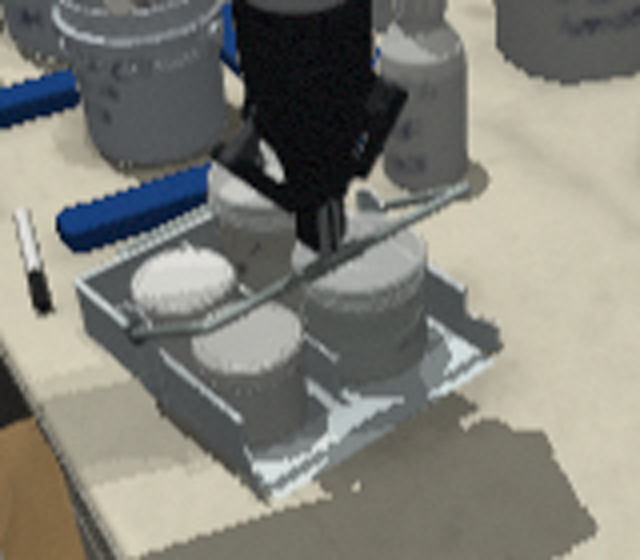

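The bar is coming down, with the fingertips on its tab at about (325,240); jar and pot stand undisturbed below. Continuing the arc to fully down.

>>> apply_moves(increments=[{"slide":[0.005,-0.025,-0.033],"turn":[0.015,0.003,0],"claw":0},{"slide":[0.01,-0.05,-0.066],"turn":[0.03,0.005,0],"claw":0},{"slide":[0.014,-0.075,-0.1],"turn":[0.047,0.008,0],"claw":0},{"slide":[0.017,-0.1,-0.14],"turn":[0.062,0.011,0],"claw":0},{"slide":[0.021,-0.12,-0.18],"turn":[0.078,0.014,0],"claw":0},{"slide":[0.024,-0.14,-0.218],"turn":[0.094,0.017,0],"claw":0},{"slide":[0.027,-0.155,-0.26],"turn":[0.117,0.021,0],"claw":0},{"slide":[0.03,-0.17,-0.3],"turn":[0.14,0.025,0],"claw":0},{"slide":[0.032,-0.18,-0.344],"turn":[0.164,0.029,0],"claw":0},{"slide":[0.032,-0.18,-0.375],"turn":[0.164,0.029,0],"claw":0},{"slide":[0.032,-0.18,-0.405],"turn":[0.164,0.029,0],"claw":0},{"slide":[0.032,-0.18,-0.435],"turn":[0.164,0.029,0],"claw":0},{"slide":[0.032,-0.18,-0.455],"turn":[0.164,0.029,0],"claw":0},{"slide":[0.032,-0.18,-0.455],"turn":[0.164,0.029,0],"claw":0}])

```text
clock: 17.67
tool_pos: [0.4881, -0.0751, 0.0719]
tcp_rot: [-3.142, -0.349, 1.748]
contact_force: [-1.2, -0.1, -0.8]
gripper_width: -0.0001
gripper_force: 0.0
```

Press further in small steps, watching the force.

>>> apply_moves(increments=[{"slide":[0,0,-0.01],"turn":[0,0,0],"claw":0},{"slide":[0,0,-0.02],"turn":[0,0,0],"claw":0},{"slide":[0,0,-0.03],"turn":[0,0,0],"claw":0},{"slide":[0,0,-0.03],"turn":[0,0,0],"claw":0}])

```text
clock: 18.0
tool_pos: [0.4886, -0.0759, 0.0662]
tcp_rot: [3.141, -0.349, 1.748]
contact_force: [-0.4, 0.2, -0.0]
gripper_width: -0.0
gripper_force: 0.0
```

>>> apply_moves(increments=[{"slide":[0,0,-0.01],"turn":[0,0,0],"claw":0},{"slide":[0,0,-0.02],"turn":[0,0,0],"claw":0},{"slide":[0,0,-0.02],"turn":[0,0,0],"claw":0}])

```text
clock: 18.25
tool_pos: [0.489, -0.076, 0.0645]
tcp_rot: [3.139, -0.349, 1.747]
contact_force: [-3.8, -1.0, 17.0]
gripper_width: 0.0005
gripper_force: 8.4
```

>>> apply_moves(increments=[{"slide":[0,0,-0.008],"turn":[0,0,0],"claw":0},{"slide":[0,0,-0.008],"turn":[0,0,0],"claw":0},{"slide":[0,0,-0.008],"turn":[0,0,0],"claw":0}])

```text
clock: 18.5
tool_pos: [0.489, -0.0759, 0.0642]
tcp_rot: [3.139, -0.35, 1.747]
contact_force: [-6.4, -2.0, 27.6]
gripper_width: -0.0004
gripper_force: 13.5
```

>>> apply_moves(increments=[{"slide":[0,0,0.05],"turn":[0,0,0],"claw":0},{"slide":[0,-0.05,0.2],"turn":[0,0,0],"claw":0},{"slide":[0,-0.15,0.4],"turn":[0,0,0],"claw":0},{"slide":[0,-0.3,0.6],"turn":[0,0,0],"claw":0},{"slide":[0,-0.5,0.75],"turn":[0,0,0],"claw":0},{"slide":[0,-0.7,0.9],"turn":[0,0,0],"claw":0},{"slide":[0,-0.9,1],"turn":[0,0,0],"claw":0},{"slide":[0,-0.9,1],"turn":[0,0,0],"claw":0},{"slide":[0,-0.9,1],"turn":[0,0,0],"claw":0}])

```text
clock: 19.25
tool_pos: [0.4894, -0.2618, 0.2632]
tcp_rot: [3.137, -0.342, 1.744]
contact_force: [0.1, -0.2, 0.3]
gripper_width: -0.0
gripper_force: 0.0
```

Run:
```python
from h import *
import cv2
o=get_obs();print(o["clock"],o["tool_pos"],o["contact_force"])
im=read_camera("top");g=cv2.cvtColor(im,cv2.COLOR_RGB2GRAY)
# bar cross-section profile: sample brightness along carrier x at z=37mm, several y
xs=np.arange(-.125,-.085,.002)
for y in(-.075,-.05,-.03,.035,.05,.07):
    q=proj([world(x,y,.037) for x in xs]).astype(np.float32)
    print(y,cv2.remap(g,q[None,:,0],q[None,:,1],cv2.INTER_LINEAR)[0].tolist())
```

```text
19.25 [ 0.48942249 -0.26181987  0.26318336] [ 0.09537479 -0.1577616   0.30263984]
-0.075 [132, 139, 170, 174, 175, 179, 140, 118, 120, 95, 101, 132, 134, 113, 83, 95, 101, 105, 120, 115]
-0.05 [125, 141, 168, 172, 174, 175, 172, 144, 114, 95, 114, 115, 79, 60, 68, 108, 119, 131, 138, 135]
-0.03 [134, 151, 168, 174, 173, 155, 134, 123, 123, 121, 126, 162, 123, 82, 73, 95, 111, 110, 110, 116]
0.035 [147, 163, 174, 173, 174, 178, 142, 126, 125, 111, 135, 162, 116, 103, 104, 91, 113, 121, 96, 118]
0.05 [153, 168, 172, 174, 175, 172, 144, 125, 114, 115, 134, 157, 100, 77, 88, 104, 109, 123, 160, 159]
0.07 [156, 167, 173, 175, 174, 154, 126, 128, 117, 115, 158, 142, 112, 94, 104, 113, 127, 125, 119, 119]
```

```bash
python3 -c "
from plant import *
print(close_job())"
```

```text
the job is handed in; nothing more can be done
None
```

The job is handed in at about 19 s: the jar and pot are in their lanes, and the bar was pressed to a firm stop at the height expected for fully down, confirmed by force and image profile rather than by a last picture.

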